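# Clear a used coaster from the return shelf into the wash-up tub

## Robot

A 6-joint arm with a two-finger parallel gripper is mounted at the origin on a cart in front of the work surface, level with it; the furniture and walls round the work are solid. World frame = base frame: x ahead of the robot, y to its left, z up, the work surface at z = 0. Lengths are in m, angles in rad, forces in N, time in s.
With the tool pointing down it reaches from about 0.275 to 0.85 m from the base axis. Payload 19 kg.
Tool frame: the origin (TCP) lies midway between the tips of the shut fingers; the grasp point (between the pads) lies 19 mm behind it; z points along the fingers, y is the direction in which the jaws open and shut (so a half turn about z gives the same grasp; the last joint's range is limited). The gripper opens to 85 mm and grips with 20 to 120 N. Pads are 22 mm wide; open, the fingers measure 114 mm over their backs; the gripper's body (76 mm by 85 mm) begins 54 mm behind the grasp point. The pads swing forward as they close: fully open they stand 13 mm farther back than shut.
Start: joints at [1.12, 0.15, 1.437, -0, 1.554, -0.134], TCP at [0.179, 0.546, 0.231] pointing down, gripper open.
Joint ranges: [-2.8, 2.8], [-0.68, 2.1], [0.12, 2.68], [-1.39, 4.53], [0.16, 2.79], [-2.81, 2.81]. Speed limits (rad/s): [1.89, 1.89, 2.22, 3.01, 3.01, 3.01].

## Interface

Orientations are given as a unit quaternion [x, y, z, w].
In Python, from station import bot, cams gives the robot as it stands.
- The arm moves only by the tool apply_moves, never from a script. Its argument "moves" is a list of rows, each an object with "linear": the shift along the world's x, y, z in m, a list of three; "rot": the turn, a rotation vector about the world's x, y, z in rad, a list of three; "claw": the opening, from 0 (shut) to 1 (fully open). A call has exactly 10 rows; each row is the pose to reach, as a shift and turn from the pose measured when the call began; what a row does not reach only later rows make up. A row lasts 1/10 s, in which the tool goes at most 50 mm and 8.59 degrees, less where a joint would pass 70% of its speed; a pose out of reach is approached as far as the arm can. A call with a gripper value outside its range is refused whole. The fingers move at their own pace and stop on an object; "force" is the grip in N (left out, the last holds). Time passes only in rows, so rows that repeat a pose let the fingers close, or fill a call up. It gives the time, the measured TCP pose, the force and the opening at its end, in the units of the state.
- bot.observe(): the state, without advancing time (a new reading comes with each control period).
- cams.capture(name): name is "scene" or "top" or "wrist"; returns the picture (400x640x3 uint8, red, green, blue); there is no depth.
- cams.camera_params(name): a dict with "vfov" (degrees; the focal length in pixels is half the picture's height over the tangent of half this angle, whatever the lens; pixels are square), "cx", "cy" (the principal point, pixels), "D" ([k1, k2, p1, p2, k3] as OpenCV has them; the pictures are not rectified), "R" (3x3) and "t" (3): a world point X has camera coordinates R X + t. Camera axes: x right, y down, z forward; pixel columns grow to the right and rows downward; lengths in m; the calibration is good to about 2 mm. A picture is of the moment at which its call begins: read the wrist's pose just before it. camera_params takes no time and is no camera call; for the wrist camera it gives the pose at the moment of the call.
- bot.job_done(): hands the job in, once; it reports no verdict.
The state is a dict: "time_s": time; "q": joint angles; "dq": joint speeds; "effort": joint torques, N m; "tool_pos": TCP position; "tool_rot": TCP orientation; "force": force on the tool from outside, world axes, zero at the start; "moment": the same for the moment, N m; "opening": opening from 0.0 (shut) to 1.0 (fully open).
Only numpy, scipy, OpenCV 4.12 (cv2) and the standard library are available. Lean on these libraries where they do the work, as an engineer would, in place of code of your own. Each camera call takes 0.05 s, during which the arm holds its last target.

## Task

Slide the steel wash-up tub squarely under the open lip of the raised return shelf until it rests against the stop plate beneath. Then press shut fingertips lightly on the wooden coaster lying in the shelf's tray and drag it out over the upturned lip so that it drops into the tub. Be gentle with the coaster and the shelf, leave the tub where it is under the lip, and do not disturb the jars and glasses around.

Things in the scene. Friction and masses are not known exactly. Their poses are not given: they have to be found in the camera images.
- shelf: raised return shelf of sheet metal fixed to the table: a stand with a steel tray on top. Origin on the table under the tray's middle, z up; x points from the open lip (at -x) to the closed back. Flat tray: floor top 130 mm up, x = -50 to 50 mm, y = -50 to 50 mm; from x = -50 to the lip at -110 mm runs a lip flap. Fingers must not press it with more than 18 N, nor the tub with more than 25 N
- tray_middle (a point): middle of the flat tray floor's top, 130 mm up, over the shelf's origin. Floor and lip flap are 4 mm thick and 112 mm wide; walls at the back and both sides of the flat part are 6 mm thick and stand 8 mm above it; none on the flap. Tray and flap stand on a sprung post that gives 1 mm per 8 N of press
- lip (a point): middle of the lip's edge (x = -110, y = 0, z = 130 mm in the shelf's frame) if the flap were level. The flap, hinged at x = -50 mm, is bent up towards the lip by 3 to 9 degrees, differently each time, and stays so; its slope is not given and must be felt: the real lip is 3 to 10 mm higher. The lip overhangs the stop by 30 mm; the space under it is about 120 mm high
- stop (a point): middle of the black rubber buffer strip on the vertical stop plate under the tray; its face looks to -x and stands at x = -80 mm in the shelf's frame; this point is 55 mm above the table, the strip 104 mm wide and 40 mm high, and gives about 1 mm at 10 N; axes as the shelf's
- coaster: square wooden coaster, 90 x 90 x 7.2 mm, about 80 g, loose, flat in the tray below its wall tops, gaps to the walls too narrow for fingers. Origin at its underside's centre, axes about as the shelf's. Friction on the tray about 0.35, less than under finger pads: 3 to 10 N on its rear half drags it; cracks if pressed over 18 N. Tips off once its centre is past the lip and it is let go
- tub: loose open steel tub, 160 (x) x 150 (y) x 60 mm high, about 0.45 kg. Origin at its underside's centre, axes roughly as the shelf's. Walls 4 mm; rim 10 mm wide and high, outer faces at x = +-80, y = +-75 mm, top at 60 mm, can be pinched from above. Floor 4 mm. Starts 80 to 130 mm out from the stop on the lip's side; home, its origin is at x = -160 mm in the shelf's frame
- green_jar: bystander: small jar of green pulp with a broad screw lid, 68 x 68 x 72 mm; origin at the centre of its underside, stands upright near the shelf; to be left standing where it is
- glass_pot: bystander: small glass pot with a steel screw lid, 58 x 58 x 61 mm; origin at the centre of its underside, stands upright near the shelf; to be left standing where it is
- pink_jar: bystander: slim jar of pink powder with a pale lid, 52 x 52 x 86 mm; origin at the centre of its underside, stands upright near the shelf; to be left standing where it is
- jigger: bystander: steel double-cone jigger, 46 x 46 x 77 mm; origin at the centre of its underside, stands upright near the shelf; to be left standing where it is
- shaker: bystander: small glass shaker with a chromed cap, 44 x 44 x 72 mm; origin at the centre of its underside, stands upright near the shelf; to be left standing where it is
- shot_glass: bystander: shot glass, 49 x 49 x 62 mm; origin at the centre of its underside, stands upright near the shelf; to be left standing where it is
Not all that is in view belongs to the job. What is shaped like the tub but yellow is not meant.

How it is judged:
By the outcome, as a careful person would: the job done as asked, in the order asked, and still so for the second after the job is handed in, with the robot touching nothing.
It also fails if it takes over 69 s, if anything falls off the work surface, if the arm or the gripper's body presses on something with over 40 N, if the wrist force passes 120 N, or if a joint passes its speed limit or range.

## Working session

There is one attempt and no reset: what is moved stays moved. The work goes in short steps, Python scripts to look and compute and a tool call to move; the robot and the scene stay as the last step left them, time stands still between calls to the robot, and variables do not carry over. Pictures are saved under pics/ and viewed, and the job is handed in when it is done.

Besides the shell and the picture viewer there is one more tool, called after "Emit:" as name([rows], argument=value, ...), one row to a line, values as JSON. apply_moves: Moves the arm, as the interface text tells. Its arguments: {"type":"object","properties":{"moves":{"type":"array"},"force":{"type":"number"}},"required":["moves"]}

```bash
mkdir -p pics; ls; cat > h.py <<'E'
import numpy as np,cv2
from station import bot,cams
def K(p):
    f=200/np.tan(np.radians(p['vfov']/2)); return np.array([[f,0,p['cx']],[0,f,p['cy']],[0,0,1.]])
def ray(p,uv):
    uv=np.array(uv,float).reshape(-1,1,2)
    n=cv2.undistortPoints(uv,K(p),np.array(p['D'],float)).reshape(-1,2)
    R=np.array(p['R']);t=np.array(p['t'])
    d=np.c_[n,np.ones(len(n))]@R; return -R.T@t,d
def onz(p,uv,z):
    c,d=ray(p,uv); return c+d*((z-c[2])/d[:,2])[:,None]
def proj(p,X):
    R=np.array(p['R'],float);t=np.array(p['t'],float)
    return cv2.projectPoints(np.array(X,float).reshape(-1,1,3),cv2.Rodrigues(R)[0],t,K(p),np.array(p['D'],float))[0].reshape(-1,2)
def shot(n,f):
    p=cams.camera_params(n);im=cams.capture(n);cv2.imwrite('pics/'+f+'.png',im[:,:,::-1]);return p,im
E
python3 - <<'E'
from h import *
import pickle
P={}
for n in ['scene','top','wrist']:
    p,im=shot(n,n+'0');P[n]=p
    print(n,p['vfov'],p['cx'],p['cy'],p['D'],-np.array(p['R']).T@np.array(p['t']))
pickle.dump(P,open('P.pkl','wb'))
print(bot.observe())
E
```

```text
pics
scene 46.157764998184525 323.2938838042006 201.4084363826636 [-5.53036723e-05  0.00000000e+00  0.00000000e+00  0.00000000e+00
  0.00000000e+00] [ 0.00994129 -0.98708846  0.67017219]
top 53.63340774767606 324.7551179272574 200.46446765215657 [-0.06608118  0.          0.          0.          0.        ] [0.37290532 0.02291063 1.18292364]
wrist 64.67175070296065 315.74612935863587 195.82507125553238 [0.00568953 0.         0.         0.         0.        ] [0.10848365 0.56912647 0.37357667]
{'time_s': 0.15, 'q': array([ 1.12000919e+00,  1.50894428e-01,  1.43785781e+00, -2.33859645e-05,
        1.55379974e+00, -1.33980405e-01]), 'dq': array([ 3.17034674e-04, -6.17297547e-05, -1.73289327e-03, -8.38399069e-04,
        2.86392634e-03,  9.22257466e-04]), 'effort': array([ 2.25827418e-03, -7.13387847e+01, -5.71040583e+01, -2.29530206e-04,
        7.23285644e-03, -2.41503363e-05]), 'tool_pos': array([0.17906542, 0.54621103, 0.23081385]), 'tool_rot': array([ 1.57741545e-01,  9.87480316e-01, -4.62676593e-04, -1.27061231e-04]), 'force': array([ 0.08204743, -0.4312506 ,  0.29888694]), 'moment': array([ 0.04798777, -0.03265338,  0.02722034]), 'opening': 1.0006427280017873}
```

View pics/scene0.png

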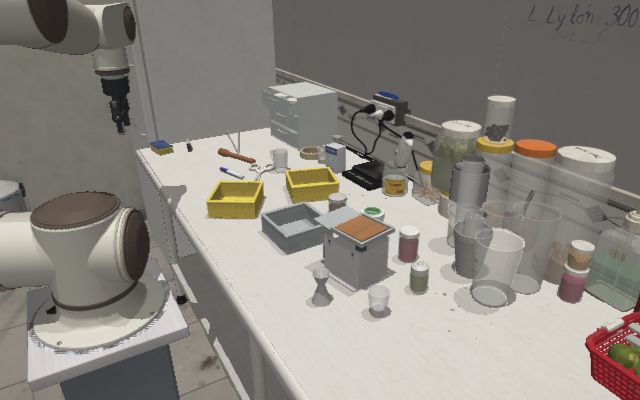

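View pics/top0.png

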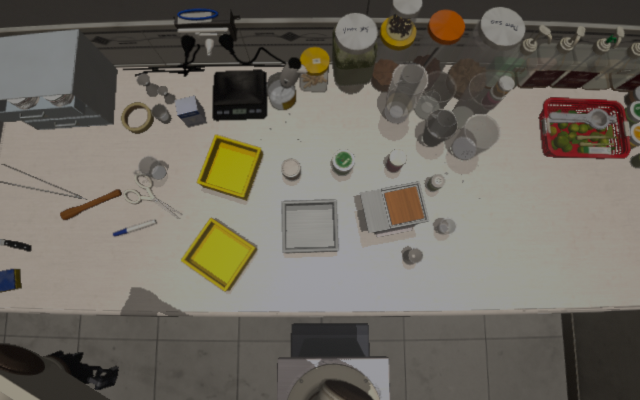

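View pics/wrist0.png

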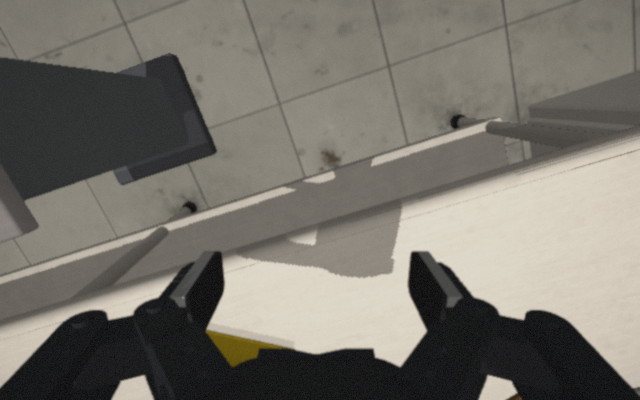

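The scene and top views show three tubs: a grey one at top (310,226), a yellow one at (230,167) and a yellow one at (219,254). Only the grey steel one fits, as the task excludes yellow. The shelf is at (395,208) with its lip to image left (world +y) and the brown coaster at (405,206). I'll confirm this in a crop.

```bash
python3 - <<'E'
import cv2
a=cv2.imread('pics/top0.png')[130:290,260:470]
cv2.imwrite('pics/topc.png',cv2.resize(a,None,fx=3.7,fy=3.7,interpolation=cv2.INTER_CUBIC))
b=cv2.imread('pics/scene0.png')[180:320,240:450]
cv2.imwrite('pics/scenec.png',cv2.resize(b,None,fx=3.7,fy=3.7,interpolation=cv2.INTER_CUBIC))
E
```

```text
(no output)
```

View pics/topc.png

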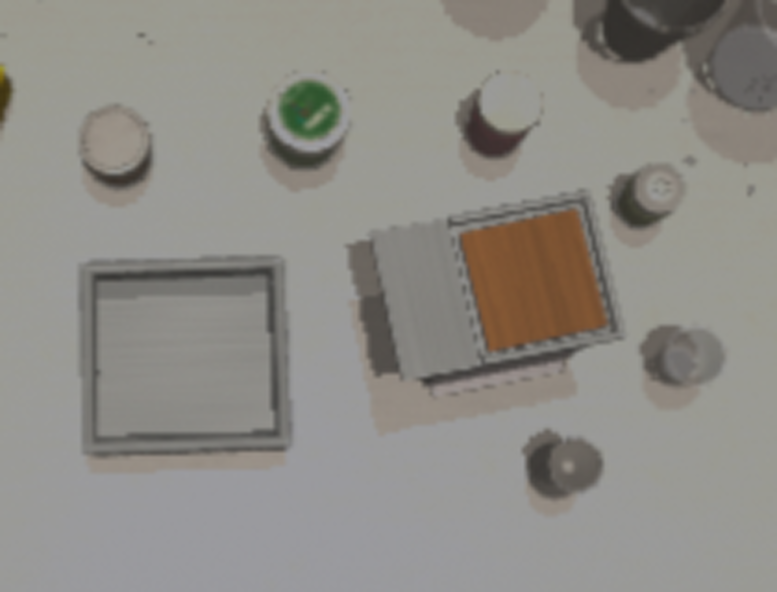

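View pics/scenec.png

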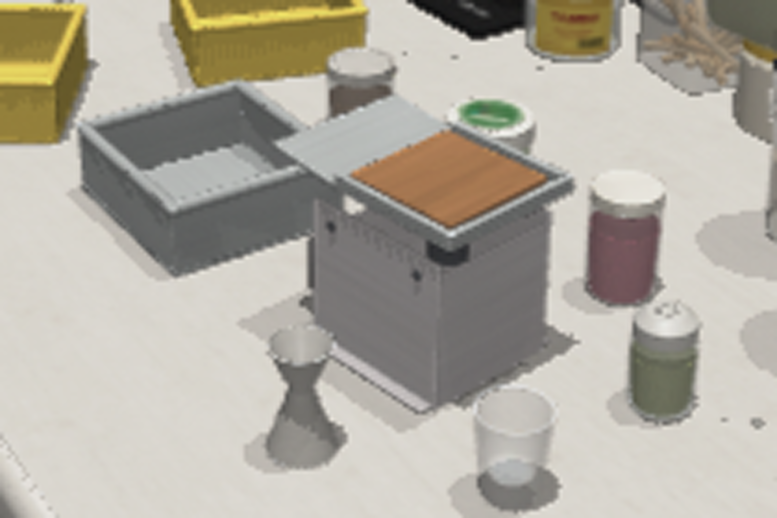

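```bash
cat > m0.py <<'E'
from h import *
import pickle
P=pickle.load(open('P.pkl','rb'))
p=P['top']
c=lambda L:np.array(L)/3.7+np.array([260,130])-0.36
w=onz(p,c([(588,190),(624,338),(450,218),(485,360)]),.138)
print('walls bl.. ',w.round(4).tolist())
l=onz(p,c([(372,233),(403,380)]),.136);print('lip',l.round(4).tolist())
# shelf frame fit: (56,56?)..
def fit(src,dst):
    s=np.array(src,float);d=np.array(dst)[:,:2];sm=s.mean(0);dm=d.mean(0)
    H=(s-sm).T@(d-dm);a=np.arctan2(H[0,1]-H[1,0],H[0,0]+H[1,1])
    R=np.array([[np.cos(a),-np.sin(a)],[np.sin(a),np.cos(a)]]);t=dm-R@sm
    return a,t,R,(d-(s@R.T+t))
if __name__=='__main__':
    a,t,R,r=fit([(.056,.056),(.056,-.056),(-.05,.056),(-.05,-.056)],w);print('shelf',a,t,r.round(4).tolist())
    tb=onz(p,c([(80,263),(285,257),(291,450),(85,455)]),.06);print(tb.round(4).tolist())
    a2,t2,_,r2=fit([(-.08,.075),(.08,.075),(.08,-.075),(-.08,-.075)],tb);print('tub',a2,t2,r2.round(4).tolist())
    print('tub in shelf',R.T@(t2-t),a2-a,'lip',R.T@(l[:,:2].mean(0)-t))
    for n,z in (('top',.1372),('scene',.1372)):
        im=cv2.imread(f'pics/{n}0.png');hsv=cv2.cvtColor(im,cv2.COLOR_BGR2HSV)
        m=cv2.inRange(hsv,(5,110,60),(18,255,255))
        x0,y0,x1,y1=(370,170,440,240) if n=='top' else (320,205,410,250)
        mm=np.zeros_like(m);mm[y0:y1,x0:x1]=m[y0:y1,x0:x1]
        cs=max(cv2.findContours(mm,0,2)[0],key=cv2.contourArea)
        q=onz(P[n],cs.reshape(-1,2),z)
        rect=cv2.minAreaRect((q[:,:2]*1000).astype(np.float32));M=cv2.moments(mm,True)
        print(n,rect,onz(P[n],[(M['m10']/M['m00'],M['m01']/M['m00'])],z))
    for k,(u,v,z) in dict(jig=(570,468,.077),shot=(695,355,.062),shak=(658,185,.072),pink=(510,100,.086),green=(308,108,.072),pot=(113,140,.061)).items():
        X=onz(p,c([(u,v)]),z)[0];print(k,X.round(3),'shelf',(R.T@(X[:2]-t)).round(3))
E
python3 m0.py
```

```text
walls bl..  [[0.6339, -0.2347, 0.138], [0.5235, -0.2554, 0.138], [0.613, -0.1318, 0.138], [0.5081, -0.1537, 0.138]]
lip [[0.6024, -0.0745, 0.136], [0.4942, -0.0945, 0.136]]
shelf -1.3847575076711292 [ 0.56908094 -0.1909681 ] [[-0.0006, 0.0009], [-0.0009, 0.001], [-0.0018, -0.0003], [0.0033, -0.0016]]
[[0.596, 0.1475, 0.06], [0.6001, -0.013, 0.06], [0.4498, -0.0161, 0.06], [0.4465, 0.1412, 0.06]]
tub -1.5438333004707057 [0.52310208 0.0649136 ] [[0.0001, 0.0006], [-0.0001, 0.0001], [-0.0005, 0.001], [0.0005, -0.0016]]
tub in shelf [-0.25997097  0.00214432] -0.1590757927995765 lip [-0.10850266 -0.00070133]
top ((567.3755493164062, -190.97531127929688), (87.94789123535156, 87.94039154052734), 11.939620971679688) [[ 0.56708521 -0.19082571  0.1372    ]]
scene ((563.9089965820312, -197.17189025878906), (87.810546875, 88.30255126953125), 11.769365310668945) [[ 0.56279667 -0.19941665  0.1372    ]]
jig [ 0.434 -0.225  0.077] shelf [ 0.009 -0.139]
shot [ 0.521 -0.331  0.062] shelf [ 0.128 -0.073]
shak [ 0.654 -0.307  0.072] shelf [0.13  0.062]
pink [ 0.72  -0.19   0.086] shelf [0.027 0.148]
green [ 0.718 -0.032  0.072] shelf [-0.129  0.176]
pot [0.695 0.123 0.061] shelf [-0.285  0.182]
```

Top crop: tub rim corners are at (80,263), (285,257), (291,450) and (85,455). The tray's outer corners are at (588,190) and (624,338), and the lip corners at (372,233) and (403,380). The grey steel tub is confirmed. I'll move over its far rim and refine with the wrist camera.

Emit:
apply_moves([
  {"linear":[0.03,-0.036,0],"rot":[0,0,0.03],"claw":0.5},
  {"linear":[0.06,-0.072,0],"rot":[0,0,0.06],"claw":0.5},
  {"linear":[0.09,-0.108,0],"rot":[0,0,0.09],"claw":0.5},
  {"linear":[0.12,-0.144,0],"rot":[0,0,0.12],"claw":0.5},
  {"linear":[0.15,-0.18,0],"rot":[0,0,0.15],"claw":0.5},
  {"linear":[0.18,-0.216,0],"rot":[0,0,0.19],"claw":0.5},
  {"linear":[0.21,-0.252,0],"rot":[0,0,0.23],"claw":0.5},
  {"linear":[0.24,-0.288,0],"rot":[0,0,0.27],"claw":0.5},
  {"linear":[0.27,-0.324,0],"rot":[0,0,0.31],"claw":0.5},
  {"linear":[0.3,-0.36,0],"rot":[0,0,0.343],"claw":0.5},
])

```text
time_s: 1.15
tool_pos: [0.4799, 0.1844, 0.2308]
tool_rot: [-0.014, 1.0, -0.0, 0.0]
force: [-0.3, 0.1, 0.1]
opening: 0.502
```

```bash
python3 - <<'E'
from h import *
import pickle
s=bot.observe();print(s['time_s'],s['tool_pos'],s['tool_rot'],s['force'],s['opening'])
p,im=shot('wrist','w1');pickle.dump(p,open('w1.pkl','wb'))
E
```

```text
1.15 [0.4799254  0.18442711 0.23084964] [-1.38458395e-02  9.99904056e-01 -4.15290452e-04  2.07503451e-06] [-0.31669109  0.09262794  0.08426866] 0.5020981698996346
```

View pics/w1.png

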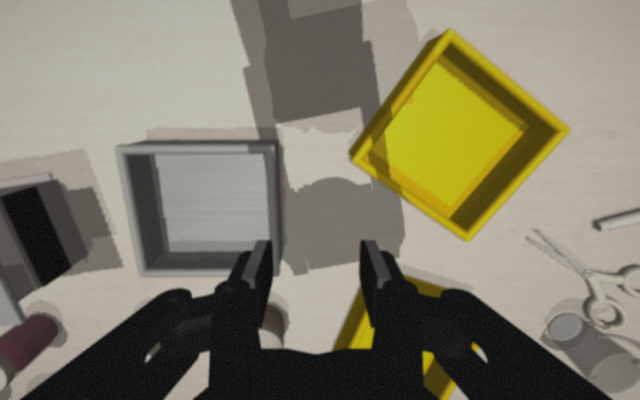

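The wrist view shows the grey tub with outer rim corners near (116,147), (277,141), (281,275) and (138,277). The yellow tubs lie to the right.

```bash
python3 - <<'E'
from m0 import *
a=cv2.imread('pics/w1.png')[120:300,90:320]
cv2.imwrite('pics/w1c.png',cv2.resize(a,None,fx=3.3,fy=3.3,interpolation=cv2.INTER_CUBIC))
p=pickle.load(open('w1.pkl','rb'))
tb=onz(p,[(277,141),(116,147),(138,277)],.06);a2,t2,R2,r=fit([(-.08,-.075),(.08,-.075),(.08,.075)],tb);print(a2,t2,r*1000)
E
```

```text
walls bl..  [[0.6339, -0.2347, 0.138], [0.5235, -0.2554, 0.138], [0.613, -0.1318, 0.138], [0.5081, -0.1537, 0.138]]
lip [[0.6024, -0.0745, 0.136], [0.4942, -0.0945, 0.136]]
-1.5355559165417136 [0.52571182 0.06668855] [[-1.92981968  0.71385   ]
 [ 2.9227819   1.35278665]
 [-0.99296221 -2.06663665]]
```

View pics/w1c.png

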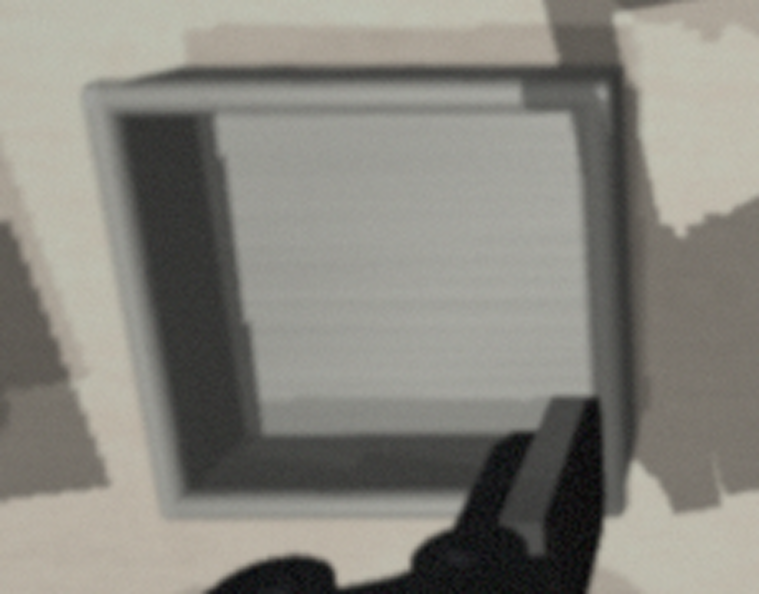

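```bash
python3 - <<'E' | tail -4
from m0 import *
p=pickle.load(open('w1.pkl','rb'))
uv=np.array([(609,85),(86,86),(163,518),(625,517)])/3.3+[90,120]-.35
tb=onz(p,uv,.06);a2,t2,R2,r=fit([(-.08,-.075),(.08,-.075),(.08,.075),(-.08,.075)],tb);print(a2,t2,(r*1000).round(1).tolist())
print('rear rim',t2+R2@[-.075,0])
E
```

```text
walls bl..  [[0.6339, -0.2347, 0.138], [0.5235, -0.2554, 0.138], [0.613, -0.1318, 0.138], [0.5081, -0.1537, 0.138]]
lip [[0.6024, -0.0745, 0.136], [0.4942, -0.0945, 0.136]]
-1.54331716333364 [0.52622076 0.0654107 ] [[1.4, -1.4], [1.8, 2.0], [-1.4, 1.0], [-1.7, -1.6]]
rear rim [0.52416008 0.14038239]
```

Emit:
apply_moves([
  {"linear":[0.02,-0.022,0],"rot":[0,0,0],"claw":0.5},
  {"linear":[0.043,-0.0444,-0.01],"rot":[0,0,0],"claw":0.5},
  {"linear":[0.043,-0.0444,-0.05],"rot":[0,0,0],"claw":0.5},
  {"linear":[0.043,-0.0444,-0.09],"rot":[0,0,0],"claw":0.5},
  {"linear":[0.043,-0.0444,-0.12],"rot":[0,0,0],"claw":0.5},
  {"linear":[0.043,-0.0444,-0.14],"rot":[0,0,0],"claw":0.5},
  {"linear":[0.043,-0.0444,-0.16],"rot":[0,0,0],"claw":0.5},
  {"linear":[0.043,-0.0444,-0.18],"rot":[0,0,0],"claw":0.5},
  {"linear":[0.043,-0.0444,-0.194],"rot":[0,0,0],"claw":0.5},
  {"linear":[0.043,-0.0444,-0.194],"rot":[0,0,0],"claw":0.5},
])

```text
time_s: 2.2
tool_pos: [0.5254, 0.1354, 0.0346]
tool_rot: [-0.013, 1.0, -0.002, -0.001]
force: [0.6, 0.0, 0.1]
opening: 0.503
```

Emit:
apply_moves([
  {"linear":[0,0,0],"rot":[0,0,0],"claw":0.35},
  {"linear":[0,0,0],"rot":[0,0,0],"claw":0.28},
  {"linear":[0,0,0],"rot":[0,0,0],"claw":0.22},
  {"linear":[0,0,0],"rot":[0,0,0],"claw":0.18},
  {"linear":[0,0,0],"rot":[0,0,0],"claw":0.15},
  {"linear":[0,0,0],"rot":[0,0,0],"claw":0.12},
  {"linear":[0,0,0],"rot":[0,0,0],"claw":0.1},
  {"linear":[0,0,0],"rot":[0,0,0],"claw":0.08},
  {"linear":[0,0,0],"rot":[0,0,0],"claw":0.08},
  {"linear":[0,0,0],"rot":[0,0,0],"claw":0.08},
], force=20)

```text
time_s: 3.2
tool_pos: [0.5258, 0.1358, 0.0353]
tool_rot: [-0.014, 1.0, -0.001, -0.001]
force: [-0.4, 4.8, 4.4]
opening: 0.11
```

```bash
python3 - <<'E'
from h import *
import pickle
p,im=shot('wrist','w2')
p,im=shot('scene','s2')
cv2.imwrite('pics/s2c.png',cv2.resize(im[150:330,180:440,::-1],None,fx=3,fy=3))
E
```

```text
(no output)
```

View pics/s2c.png

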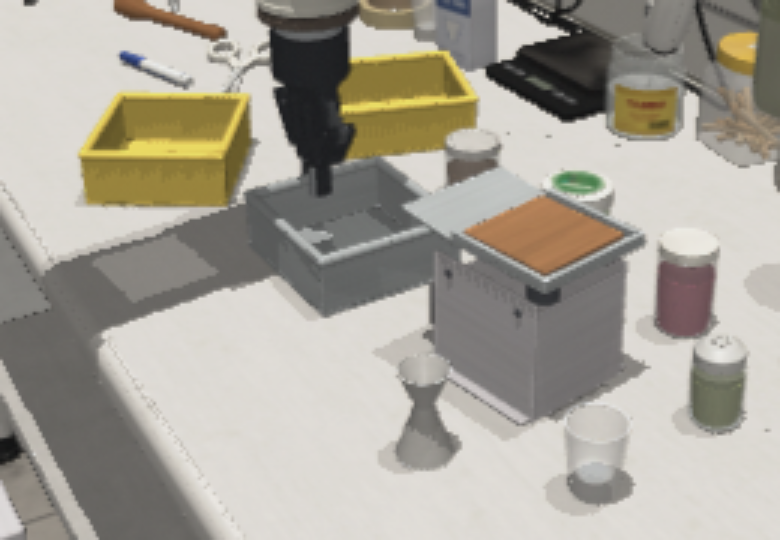

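View pics/w2.png

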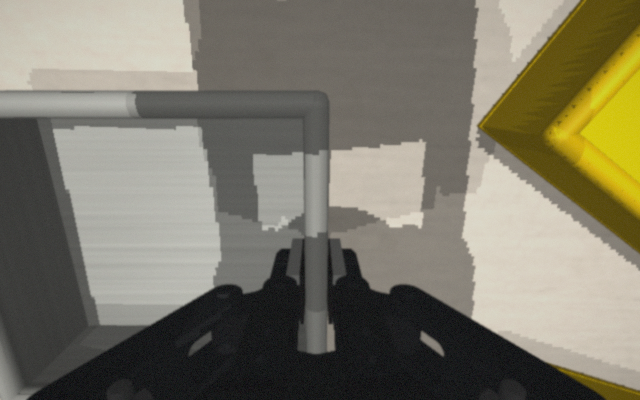

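The rim is gripped with the opening at 0.11, about 9.4 mm. In w2 the rim corner is at (327,92) and the rim is parallel to the fingers. I'll work out the along-rim offset and the target.

```bash
python3 - <<'E' | tail -5
from m0 import *
s=bot.observe();T=s['tool_pos'];q=s['tool_rot']
yaw=2*np.arctan2(q[1],q[0])-np.pi/2
p=cams.camera_params('wrist')
C=onz(p,[(328.5,91),(303,340),(329,340)],.06);print(s['time_s'],T,yaw,C.round(4).tolist())
a2=yaw-np.pi;R2=np.array([[np.cos(a2),-np.sin(a2)],[np.sin(a2),np.cos(a2)]])
loc=R2.T@(T[:2]-C[0,:2]);print('TCP from corner(-80,-75) in tub axes',loc)
a=-1.385;R=np.array([[np.cos(a),-np.sin(a)],[np.sin(a),np.cos(a)]]);t=np.array([.5691,-.1910])
d=loc+[-.08,-.075]
for off in(-.02,0):
    g=t+R@([-.16+off,0]+d);print(off,g,'shift',g-T[:2],'rot',a+np.pi-yaw, s['force'])
E
```

```text
lip [[0.6024, -0.0745, 0.136], [0.4942, -0.0945, 0.136]]
3.3 [0.52582497 0.13581095 0.0353426 ] 1.5977924857444554 [[0.4486, 0.1379, 0.06], [0.5562, 0.1305, 0.06], [0.5558, 0.1423, 0.06]]
TCP from corner(-80,-75) in tub axes [0.00418612 0.07711904]
-0.02 [0.52392627 0.06080263] shift [-0.0018987  -0.07500832] rot 0.15880016784533768 [-0.47845417  5.37176884  4.79025112]
0 [0.52762086 0.04114684] shift [ 0.00179589 -0.09466411] rot 0.15880016784533768 [-0.47845417  5.37176884  4.79025112]
```

Emit:
apply_moves([
  {"linear":[0,-0.005,0],"rot":[0,0,0.01],"claw":0.08},
  {"linear":[0,-0.014,0],"rot":[0,0,0.03],"claw":0.08},
  {"linear":[0,-0.024,0],"rot":[0,0,0.05],"claw":0.08},
  {"linear":[-0.001,-0.034,0],"rot":[0,0,0.075],"claw":0.08},
  {"linear":[-0.001,-0.044,0],"rot":[0,0,0.1],"claw":0.08},
  {"linear":[-0.001,-0.054,0],"rot":[0,0,0.125],"claw":0.08},
  {"linear":[-0.002,-0.063,0],"rot":[0,0,0.145],"claw":0.08},
  {"linear":[-0.002,-0.07,0],"rot":[0,0,0.155],"claw":0.08},
  {"linear":[-0.002,-0.075,0],"rot":[0,0,0.159],"claw":0.08},
  {"linear":[-0.002,-0.075,0],"rot":[0,0,0.159],"claw":0.08},
])

```text
time_s: 4.3
tool_pos: [0.5239, 0.0601, 0.0354]
tool_rot: [-0.093, 0.996, -0.002, -0.0]
force: [-0.1, -2.0, -2.0]
opening: 0.109
```

```bash
python3 - <<'E' | tail -5
from m0 import *
p,im=shot('top','t3')
cv2.imwrite('pics/t3c.png',cv2.resize(im[150:270,280:440,::-1],None,fx=5,fy=5,interpolation=cv2.INTER_CUBIC))
s=bot.observe();q=s['tool_rot'];print(s['tool_pos'],2*np.arctan2(q[1],q[0])-np.pi/2,s['force'],s['moment'])
E
```

```text
walls bl..  [[0.6339, -0.2347, 0.138], [0.5235, -0.2554, 0.138], [0.613, -0.1318, 0.138], [0.5081, -0.1537, 0.138]]
lip [[0.6024, -0.0745, 0.136], [0.4942, -0.0945, 0.136]]
[0.52388162 0.06042123 0.03535652] 1.756107760724031 [ 0.45399185 -1.41164504 -2.02005843] [-0.28453451 -0.0006623   0.02513237]
```

View pics/t3c.png

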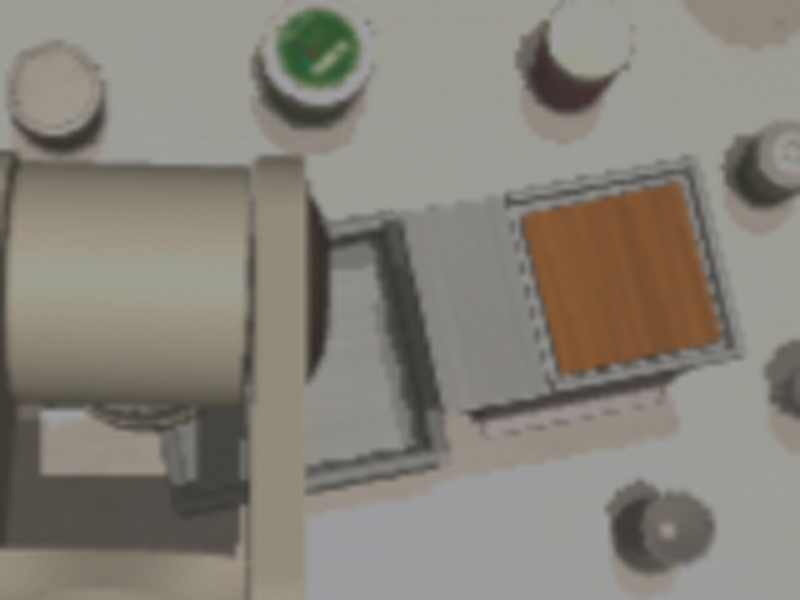

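The tub is parallel to the lip, with its front rim about under the lip. I'll advance slowly.

Emit:
apply_moves([
  {"linear":[0.0006,-0.003,0],"rot":[0,0,0],"claw":0.08},
  {"linear":[0.0011,-0.006,0],"rot":[0,0,0],"claw":0.08},
  {"linear":[0.0015,-0.008,0],"rot":[0,0,0],"claw":0.08},
  {"linear":[0.0018,-0.0095,0],"rot":[0,0,0],"claw":0.08},
  {"linear":[0.002,-0.011,0],"rot":[0,0,0],"claw":0.08},
  {"linear":[0.0023,-0.0125,0],"rot":[0,0,0],"claw":0.08},
  {"linear":[0.0026,-0.014,0],"rot":[0,0,0],"claw":0.08},
  {"linear":[0.0028,-0.015,0],"rot":[0,0,0],"claw":0.08},
  {"linear":[0.003,-0.016,0],"rot":[0,0,0],"claw":0.08},
  {"linear":[0.003,-0.016,0],"rot":[0,0,0],"claw":0.08},
])

```text
time_s: 5.35
tool_pos: [0.5269, 0.0442, 0.0354]
tool_rot: [-0.092, 0.996, -0.002, -0.0]
force: [0.7, 0.0, -2.6]
opening: 0.115
```

Emit:
apply_moves([
  {"linear":[0.0001,-0.0003,0],"rot":[0,0,0],"claw":0.08},
  {"linear":[0.0001,-0.0006,0],"rot":[0,0,0],"claw":0.08},
  {"linear":[0.0002,-0.0009,0],"rot":[0,0,0],"claw":0.08},
  {"linear":[0.0002,-0.0012,0],"rot":[0,0,0],"claw":0.08},
  {"linear":[0.0003,-0.0014,0],"rot":[0,0,0],"claw":0.08},
  {"linear":[0.0003,-0.0016,0],"rot":[0,0,0],"claw":0.08},
  {"linear":[0.0003,-0.0018,0],"rot":[0,0,0],"claw":0.08},
  {"linear":[0.0004,-0.002,0],"rot":[0,0,0],"claw":0.08},
  {"linear":[0.0004,-0.002,0],"rot":[0,0,0],"claw":0.08},
  {"linear":[0.0004,-0.002,0],"rot":[0,0,0],"claw":0.08},
])

```text
time_s: 6.35
tool_pos: [0.5273, 0.0422, 0.0353]
tool_rot: [-0.092, 0.996, -0.002, -0.0]
force: [-2.2, 1.7, -1.1]
opening: 0.107
```

Emit:
apply_moves([
  {"linear":[0.0001,-0.0003,0],"rot":[0,0,0],"claw":0.08},
  {"linear":[0.0001,-0.0006,0],"rot":[0,0,0],"claw":0.08},
  {"linear":[0.0002,-0.0009,0],"rot":[0,0,0],"claw":0.08},
  {"linear":[0.0002,-0.0012,0],"rot":[0,0,0],"claw":0.08},
  {"linear":[0.0003,-0.0014,0],"rot":[0,0,0],"claw":0.08},
  {"linear":[0.0003,-0.0016,0],"rot":[0,0,0],"claw":0.08},
  {"linear":[0.0003,-0.0018,0],"rot":[0,0,0],"claw":0.08},
  {"linear":[0.0004,-0.002,0],"rot":[0,0,0],"claw":0.08},
  {"linear":[0.0004,-0.002,0],"rot":[0,0,0],"claw":0.08},
  {"linear":[0.0004,-0.002,0],"rot":[0,0,0],"claw":0.08},
])

```text
time_s: 7.35
tool_pos: [0.5277, 0.0402, 0.0354]
tool_rot: [-0.092, 0.996, -0.002, -0.0]
force: [-0.1, 1.1, -1.6]
opening: 0.115
```

Emit:
apply_moves([
  {"linear":[0.0001,-0.0003,0],"rot":[0,0,0],"claw":0.08},
  {"linear":[0.0001,-0.0006,0],"rot":[0,0,0],"claw":0.08},
  {"linear":[0.0002,-0.0009,0],"rot":[0,0,0],"claw":0.08},
  {"linear":[0.0002,-0.0012,0],"rot":[0,0,0],"claw":0.08},
  {"linear":[0.0003,-0.0014,0],"rot":[0,0,0],"claw":0.08},
  {"linear":[0.0003,-0.0016,0],"rot":[0,0,0],"claw":0.08},
  {"linear":[0.0003,-0.0018,0],"rot":[0,0,0],"claw":0.08},
  {"linear":[0.0004,-0.002,0],"rot":[0,0,0],"claw":0.08},
  {"linear":[0.0004,-0.002,0],"rot":[0,0,0],"claw":0.08},
  {"linear":[0.0004,-0.002,0],"rot":[0,0,0],"claw":0.08},
])

```text
time_s: 8.35
tool_pos: [0.5277, 0.0394, 0.0354]
tool_rot: [-0.093, 0.996, -0.001, -0.001]
force: [-4.6, 15.3, 1.6]
opening: 0.113
```

Contact with the stop at about 16 N, squarely along −x of the shelf. I'll ease off slightly, release and lift.

Emit:
apply_moves([
  {"linear":[0,0.0003,0],"rot":[0,0,0],"claw":0.08},
  {"linear":[0,0.0003,0],"rot":[0,0,0],"claw":0.16},
  {"linear":[0,0.0003,0],"rot":[0,0,0],"claw":0.3},
  {"linear":[0,0.0003,0],"rot":[0,0,0],"claw":0.4},
  {"linear":[0,0.0003,0],"rot":[0,0,0],"claw":0.4},
  {"linear":[0,0.0003,0.005],"rot":[0,0,0],"claw":0.4},
  {"linear":[0,0.0003,0.02],"rot":[0,0,0],"claw":0.4},
  {"linear":[0,0.0003,0.045],"rot":[0,0,0],"claw":0.4},
  {"linear":[0,0.0003,0.075],"rot":[0,0,0],"claw":0.4},
  {"linear":[0,0.0003,0.11],"rot":[0,0,0],"claw":0.2},
])

```text
time_s: 9.35
tool_pos: [0.5272, 0.0397, 0.1463]
tool_rot: [-0.093, 0.996, -0.001, -0.001]
force: [0.2, 0.6, -0.2]
opening: 0.243
```

Emit:
apply_moves([
  {"linear":[0,0.0,0.03],"rot":[0,0,0],"claw":0},
  {"linear":[0,0.0,0.06],"rot":[0,0,0],"claw":0},
  {"linear":[0,0,0.09],"rot":[0,0,0],"claw":0},
  {"linear":[0.0,0.0,0.12],"rot":[0,0,0],"claw":0},
  {"linear":[0.0,-0.02,0.14],"rot":[0,0,0],"claw":0},
  {"linear":[0,-0.04,0.14],"rot":[0,0,0],"claw":0},
  {"linear":[0,-0.06,0.14],"rot":[0,0,0],"claw":0},
  {"linear":[0,-0.08,0.14],"rot":[0,0,0],"claw":0},
  {"linear":[0,-0.1,0.14],"rot":[0,0,0],"claw":0},
  {"linear":[0,-0.1,0.14],"rot":[0,0,0],"claw":0},
])

```text
time_s: 10.35
tool_pos: [0.5271, -0.0621, 0.2866]
tool_rot: [-0.092, 0.996, -0.001, -0.001]
force: [-0.4, -0.5, 0.4]
opening: 0.005
```

```bash
python3 - <<'E'
from h import *
import pickle
s=bot.observe();print(s['time_s'],s['tool_pos'],s['tool_rot'],s['force'],s['opening'])
p,im=shot('wrist','w4');pickle.dump(p,open('w4.pkl','wb'))
p,im=shot('scene','s4')
cv2.imwrite('pics/s4c.png',cv2.resize(im[170:310,240:440,::-1],None,fx=4,fy=4,interpolation=cv2.INTER_CUBIC))
E
```

```text
10.35 [ 0.52705489 -0.06209467  0.28656092] [-9.15756267e-02  9.95796888e-01 -8.84789438e-04 -1.29585392e-03] [-0.38860056 -0.45210673  0.44662892] 0.005486438674979393
```

View pics/w4.png

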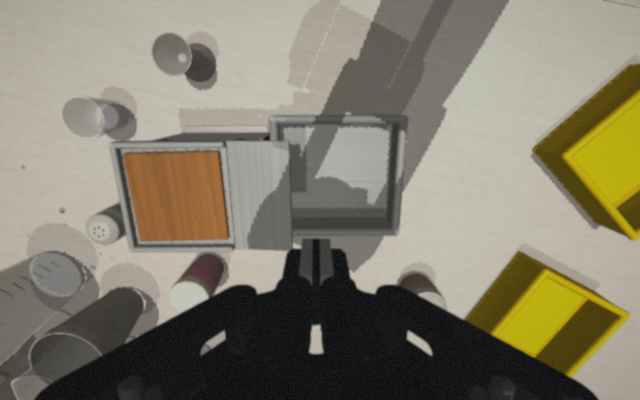

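View pics/s4c.png

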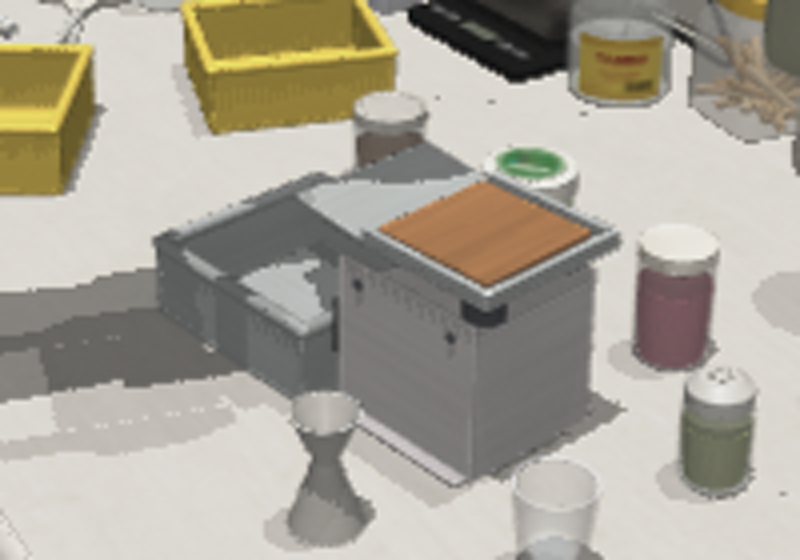

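The tub is under the lip. In the wrist view the coaster is at about (176,196), the lip edge at x≈291, and the tub rim spans (270..407, 115..236). I'll refine from an enlarged crop.

```bash
python3 - <<'E'
import cv2
a=cv2.imread('pics/w4.png')[105:260,100:420]
cv2.imwrite('pics/w4c.png',cv2.resize(a,(800,388),interpolation=cv2.INTER_CUBIC))
E
```

```text
(no output)
```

View pics/w4c.png

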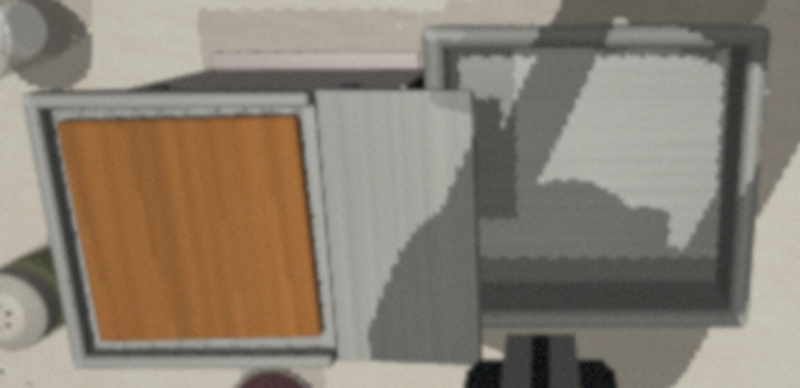

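```bash
python3 - <<'E' | tail -12
from m0 import *
p=pickle.load(open('w4.pkl','rb'))
c=lambda L:np.array(L)/2.5+[100,105]-.3
w=onz(p,c([(27,94),(80,366),(312,94),(333,359)]),.138)
a,t,R,r=fit([(.056,-.056),(.056,.056),(-.05,-.056),(-.05,.056)],w);print('shelf',a,t,(r*1000).round(1).tolist())
for z in(.13,.134,.138,.142):
  l=onz(p,c([(472,90),(480,363)]),z)[:,:2];ll=(l-t)@R;print(z,'lip in shelf',ll.round(4).tolist(), np.linalg.norm(l[0]-l[1]))
tb=onz(p,c([(424,28),(768,30),(745,325)]),.06);a2,t2,R2,r2=fit([(.08,-.075),(-.08,-.075),(-.08,.075)],tb)
print('tub',a2-a,R.T@(t2-t),(r2*1000).round(1).tolist())
im=cv2.imread('pics/w4.png');hsv=cv2.cvtColor(im,cv2.COLOR_BGR2HSV)
m=cv2.inRange(hsv,(5,110,60),(18,255,255));mm=np.zeros_like(m);mm[130:260,100:240]=m[130:260,100:240]
cs=max(cv2.findContours(mm,0,2)[0],key=cv2.contourArea)
q=onz(p,cs.reshape(-1,2),.1372)[:,:2]
rc=cv2.minAreaRect((q*1000).astype(np.float32));cc=np.array(rc[0])/1000
print('coaster',rc,'shelf',R.T@(cc-t))
a0=-1.385
E
```

```text
walls bl..  [[0.6339, -0.2347, 0.138], [0.5235, -0.2554, 0.138], [0.613, -0.1318, 0.138], [0.5081, -0.1537, 0.138]]
lip [[0.6024, -0.0745, 0.136], [0.4942, -0.0945, 0.136]]
shelf -1.3787394549979302 [ 0.56835456 -0.19015519] [[1.1, 1.4], [-0.8, 0.9], [2.2, -0.1], [-2.5, -2.3]]
0.13 lip in shelf [[-0.1076, -0.0539], [-0.1071, 0.0593]] 0.11321319865142934
0.134 lip in shelf [[-0.1079, -0.0544], [-0.1075, 0.0573]] 0.111701512978749
0.138 lip in shelf [[-0.1083, -0.0548], [-0.1078, 0.0554]] 0.11018982730606873
0.142 lip in shelf [[-0.1086, -0.0553], [-0.1082, 0.0534]] 0.1086781416333884
tub -0.008055742870195948 [-0.15748552  0.00120184] [[0.5, 2.6], [2.1, -1.1], [-2.6, -1.5]]
coaster ((567.3875122070312, -191.1299591064453), (88.59449005126953, 89.543212890625), 12.240557670593262) shelf [ 0.00077225 -0.00113533]
```

The shelf pose from the wrist agrees with the top view. The tub is at (-157.5, 1.2) mm in the shelf frame with 0.5° relative yaw, which is home within measurement error. Next I go over the coaster's rear half.

Emit:
apply_moves([
  {"linear":[0.008,-0.025,0],"rot":[0,0,0],"claw":0},
  {"linear":[0.017,-0.055,0],"rot":[0,0,0],"claw":0},
  {"linear":[0.026,-0.085,0],"rot":[0,0,0],"claw":0},
  {"linear":[0.035,-0.115,-0.01],"rot":[0,0,0],"claw":0},
  {"linear":[0.042,-0.142,-0.03],"rot":[0,0,0],"claw":0},
  {"linear":[0.045,-0.1526,-0.06],"rot":[0,0,0],"claw":0},
  {"linear":[0.045,-0.1526,-0.09],"rot":[0,0,0],"claw":0},
  {"linear":[0.045,-0.1526,-0.115],"rot":[0,0,0],"claw":0},
  {"linear":[0.045,-0.1526,-0.13],"rot":[0,0,0],"claw":0},
  {"linear":[0.045,-0.1526,-0.1366],"rot":[0,0,0],"claw":0},
])

```text
time_s: 11.45
tool_pos: [0.572, -0.2121, 0.149]
tool_rot: [-0.092, 0.996, -0.0, -0.002]
force: [-0.4, 0.3, 0.9]
opening: -0.003
```

Emit:
apply_moves([
  {"linear":[0,0,-0.001],"rot":[0,0,0],"claw":0},
  {"linear":[0,0,-0.002],"rot":[0,0,0],"claw":0},
  {"linear":[0,0,-0.003],"rot":[0,0,0],"claw":0},
  {"linear":[0,0,-0.004],"rot":[0,0,0],"claw":0},
  {"linear":[0,0,-0.005],"rot":[0,0,0],"claw":0},
  {"linear":[0,0,-0.006],"rot":[0,0,0],"claw":0},
  {"linear":[0,0,-0.007],"rot":[0,0,0],"claw":0},
  {"linear":[0,0,-0.008],"rot":[0,0,0],"claw":0},
  {"linear":[0,0,-0.008],"rot":[0,0,0],"claw":0},
  {"linear":[0,0,-0.008],"rot":[0,0,0],"claw":0},
])

```text
time_s: 12.45
tool_pos: [0.572, -0.2121, 0.1409]
tool_rot: [-0.092, 0.996, -0.0, -0.002]
force: [0.6, 0.3, 0.5]
opening: 0.004
```

```bash
python3 - <<'E'
from h import *
s=bot.observe();print(s['time_s'],s['tool_pos'],s['tool_rot'],s['force'],s['moment'],s['opening'])
p,im=shot('scene','s5')
cv2.imwrite('pics/s5c.png',cv2.resize(im[170:310,260:440,::-1],None,fx=4,fy=4,interpolation=cv2.INTER_CUBIC))
E
```

```text
12.45 [ 0.57203283 -0.21211566  0.14093253] [-9.24370318e-02  9.95716996e-01 -1.34925516e-04 -1.74370361e-03] [0.62942329 0.32003587 0.50425073] [ 0.0233142  -0.03304322  0.03566513] 0.004253385182231033
```

View pics/s5c.png

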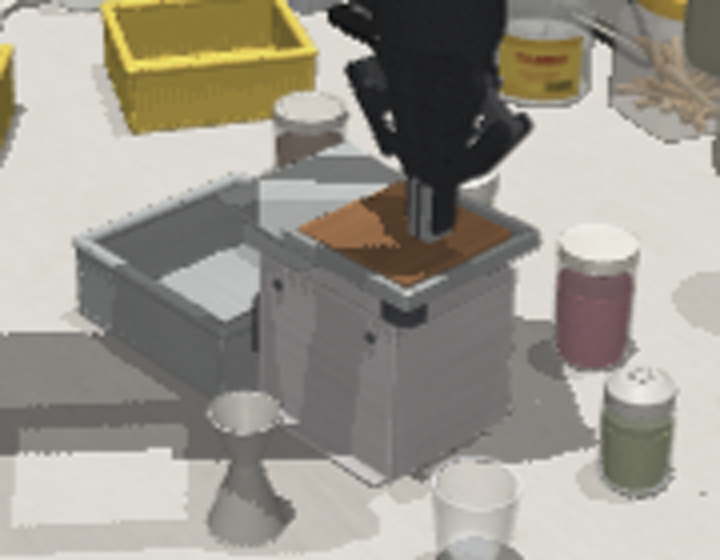

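The shut fingertips hover over the coaster's rear half. Lowering gently.

Emit:
apply_moves([
  {"linear":[0,-0.001,0],"rot":[0,0,0],"claw":0},
  {"linear":[0.0005,-0.003,-0.0004],"rot":[0,0,0],"claw":0},
  {"linear":[0.0005,-0.003,-0.0008],"rot":[0,0,0],"claw":0},
  {"linear":[0.0005,-0.003,-0.0012],"rot":[0,0,0],"claw":0},
  {"linear":[0.0005,-0.003,-0.0016],"rot":[0,0,0],"claw":0},
  {"linear":[0.0005,-0.003,-0.002],"rot":[0,0,0],"claw":0},
  {"linear":[0.0005,-0.003,-0.0024],"rot":[0,0,0],"claw":0},
  {"linear":[0.0005,-0.003,-0.0028],"rot":[0,0,0],"claw":0},
  {"linear":[0.0005,-0.003,-0.003],"rot":[0,0,0],"claw":0},
  {"linear":[0.0005,-0.003,-0.003],"rot":[0,0,0],"claw":0},
])

```text
time_s: 13.5
tool_pos: [0.5725, -0.2151, 0.1379]
tool_rot: [-0.092, 0.996, -0.0, -0.002]
force: [-0.2, 0.1, -0.0]
opening: 0.003
```

Emit:
apply_moves([
  {"linear":[0,0,-0.0001],"rot":[0,0,0],"claw":0},
  {"linear":[0,0,-0.0002],"rot":[0,0,0],"claw":0},
  {"linear":[0,0,-0.0003],"rot":[0,0,0],"claw":0},
  {"linear":[0,0,-0.0004],"rot":[0,0,0],"claw":0},
  {"linear":[0,0,-0.0005],"rot":[0,0,0],"claw":0},
  {"linear":[0,0,-0.0006],"rot":[0,0,0],"claw":0},
  {"linear":[0,0,-0.0007],"rot":[0,0,0],"claw":0},
  {"linear":[0,0,-0.0008],"rot":[0,0,0],"claw":0},
  {"linear":[0,0,-0.0008],"rot":[0,0,0],"claw":0},
  {"linear":[0,0,-0.0008],"rot":[0,0,0],"claw":0},
])

```text
time_s: 14.5
tool_pos: [0.5725, -0.2151, 0.1372]
tool_rot: [-0.092, 0.996, -0.0, -0.002]
force: [0.3, 0.8, 1.0]
opening: 0.001
```

Emit:
apply_moves([
  {"linear":[0,0,-0.0001],"rot":[0,0,0],"claw":0},
  {"linear":[0,0,-0.0002],"rot":[0,0,0],"claw":0},
  {"linear":[0,0,-0.0003],"rot":[0,0,0],"claw":0},
  {"linear":[0,0,-0.0004],"rot":[0,0,0],"claw":0},
  {"linear":[0,0,-0.0005],"rot":[0,0,0],"claw":0},
  {"linear":[0,0,-0.0006],"rot":[0,0,0],"claw":0},
  {"linear":[0,0,-0.0007],"rot":[0,0,0],"claw":0},
  {"linear":[0,0,-0.0008],"rot":[0,0,0],"claw":0},
  {"linear":[0,0,-0.0008],"rot":[0,0,0],"claw":0},
  {"linear":[0,0,-0.0008],"rot":[0,0,0],"claw":0},
])

```text
time_s: 15.5
tool_pos: [0.5726, -0.2152, 0.1365]
tool_rot: [-0.092, 0.996, -0.0, -0.002]
force: [-1.8, 1.0, 5.5]
opening: -0.0
```

Emit:
apply_moves([
  {"linear":[-0.0002,0.001,-0.0001],"rot":[0,0,0],"claw":0},
  {"linear":[-0.0005,0.0027,-0.0001],"rot":[0,0,0],"claw":0},
  {"linear":[-0.0009,0.0045,-0.0001],"rot":[0,0,0],"claw":0},
  {"linear":[-0.0012,0.0063,-0.0001],"rot":[0,0,0],"claw":0},
  {"linear":[-0.0016,0.0081,-0.0001],"rot":[0,0,0],"claw":0},
  {"linear":[-0.0019,0.0099,-0.0001],"rot":[0,0,0],"claw":0},
  {"linear":[-0.0023,0.0117,-0.0001],"rot":[0,0,0],"claw":0},
  {"linear":[-0.0026,0.0135,-0.0001],"rot":[0,0,0],"claw":0},
  {"linear":[-0.0028,0.0147,-0.0001],"rot":[0,0,0],"claw":0},
  {"linear":[-0.0028,0.0147,-0.0001],"rot":[0,0,0],"claw":0},
])

```text
time_s: 16.5
tool_pos: [0.5698, -0.2003, 0.1366]
tool_rot: [-0.093, 0.996, -0.0, -0.002]
force: [-0.5, -0.7, 6.6]
opening: -0.0
```

```bash
cat > look.py <<'E'
import sys
from h import *
n=sys.argv[1]
s=bot.observe();print(s['time_s'],s['tool_pos'].round(4),s['force'].round(2))
p,im=shot('wrist','wk'+n)
p,im2=shot('scene','sk'+n)
a=cv2.resize(im2[170:310,240:440,::-1],(571,400),interpolation=cv2.INTER_CUBIC)
cv2.imwrite('pics/k'+n+'.png',a)
cv2.imwrite('pics/wk'+n+'.png',im[:,:,::-1])
E
python3 look.py 1
```

```text
16.5 [ 0.5698 -0.2003  0.1366] [-0.52 -0.71  6.59]
```

View pics/k1.png

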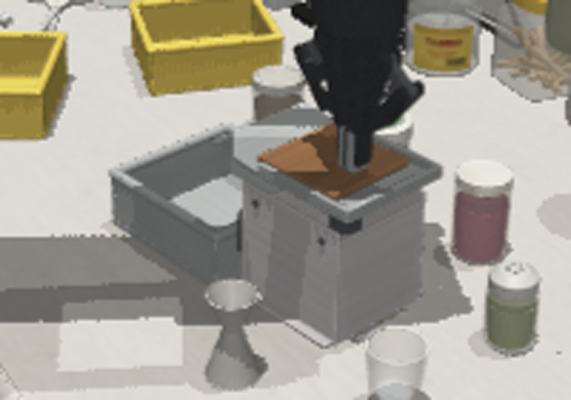

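View pics/wk1.png

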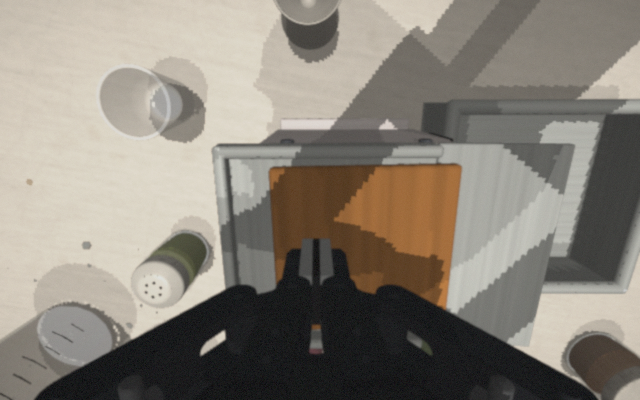

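The coaster moves with the fingers at 6.6 N. Continuing along the flap.

Emit:
apply_moves([
  {"linear":[-0.0002,0.0012,0],"rot":[0,0,0],"claw":0},
  {"linear":[-0.0007,0.0036,0],"rot":[0,0,0],"claw":0},
  {"linear":[-0.0012,0.006,0],"rot":[0,0,0],"claw":0},
  {"linear":[-0.0016,0.0085,0.0001],"rot":[0,0,0],"claw":0},
  {"linear":[-0.0021,0.011,0.0001],"rot":[0,0,0],"claw":0},
  {"linear":[-0.0026,0.0135,0.0001],"rot":[0,0,0],"claw":0},
  {"linear":[-0.003,0.016,0.0002],"rot":[0,0,0],"claw":0},
  {"linear":[-0.0035,0.0182,0.0002],"rot":[0,0,0],"claw":0},
  {"linear":[-0.0038,0.0196,0.0002],"rot":[0,0,0],"claw":0},
  {"linear":[-0.0038,0.0196,0.0002],"rot":[0,0,0],"claw":0},
])

```text
time_s: 17.6
tool_pos: [0.5661, -0.1805, 0.1371]
tool_rot: [-0.093, 0.996, -0.0, -0.001]
force: [-0.1, -2.0, 6.7]
opening: -0.001
```

Emit:
apply_moves([
  {"linear":[-0.0002,0.0012,0],"rot":[0,0,0],"claw":0},
  {"linear":[-0.0007,0.0036,0],"rot":[0,0,0],"claw":0},
  {"linear":[-0.0012,0.006,0.0001],"rot":[0,0,0],"claw":0},
  {"linear":[-0.0016,0.0085,0.0001],"rot":[0,0,0],"claw":0},
  {"linear":[-0.0021,0.011,0.0002],"rot":[0,0,0],"claw":0},
  {"linear":[-0.0026,0.0135,0.0002],"rot":[0,0,0],"claw":0},
  {"linear":[-0.003,0.016,0.0003],"rot":[0,0,0],"claw":0},
  {"linear":[-0.0035,0.0182,0.0003],"rot":[0,0,0],"claw":0},
  {"linear":[-0.0038,0.0196,0.0003],"rot":[0,0,0],"claw":0},
  {"linear":[-0.0038,0.0196,0.0003],"rot":[0,0,0],"claw":0},
])

```text
time_s: 18.6
tool_pos: [0.5624, -0.1607, 0.1377]
tool_rot: [-0.093, 0.996, -0.001, -0.001]
force: [0.9, -2.4, 6.4]
opening: 0.001
```

```bash
python3 look.py 2
```

```text
18.6 [ 0.5624 -0.1607  0.1377] [ 0.89 -2.37  6.38]
```

View pics/k2.png

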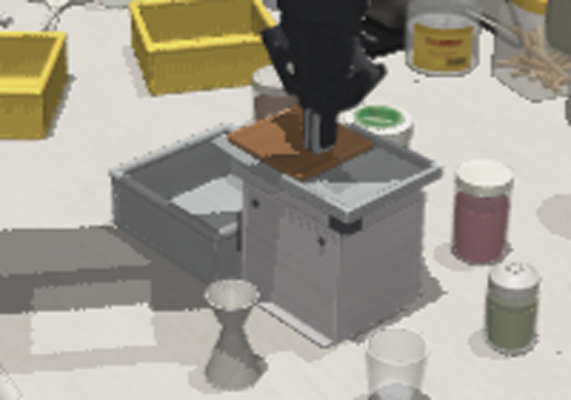

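View pics/wk2.png

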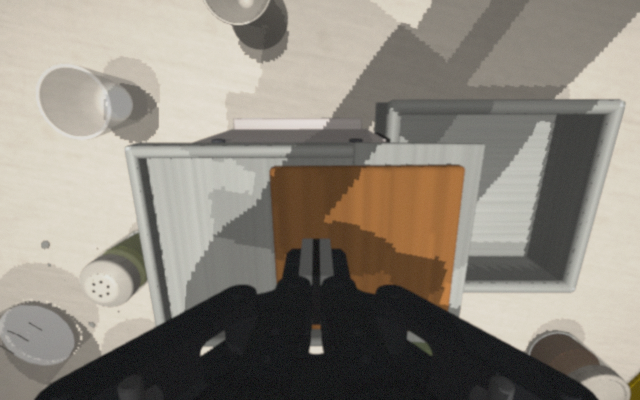

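No slip. The coaster is straight and its centre is at about -55 mm. Continuing.

Emit:
apply_moves([
  {"linear":[-0.0002,0.0012,0],"rot":[0,0,0],"claw":0},
  {"linear":[-0.0007,0.0036,0],"rot":[0,0,0],"claw":0},
  {"linear":[-0.0012,0.006,0.0001],"rot":[0,0,0],"claw":0},
  {"linear":[-0.0016,0.0085,0.0001],"rot":[0,0,0],"claw":0},
  {"linear":[-0.0021,0.011,0.0002],"rot":[0,0,0],"claw":0},
  {"linear":[-0.0026,0.0135,0.0002],"rot":[0,0,0],"claw":0},
  {"linear":[-0.003,0.016,0.0003],"rot":[0,0,0],"claw":0},
  {"linear":[-0.0035,0.0182,0.0003],"rot":[0,0,0],"claw":0},
  {"linear":[-0.0038,0.0196,0.0003],"rot":[0,0,0],"claw":0},
  {"linear":[-0.0038,0.0196,0.0003],"rot":[0,0,0],"claw":0},
])

```text
time_s: 19.7
tool_pos: [0.5587, -0.1409, 0.1382]
tool_rot: [-0.093, 0.996, -0.001, -0.001]
force: [-0.4, -0.8, 6.5]
opening: 0.006
```

Emit:
apply_moves([
  {"linear":[-0.0002,0.0012,0],"rot":[0,0,0],"claw":0},
  {"linear":[-0.0006,0.003,0],"rot":[0,0,0],"claw":0},
  {"linear":[-0.001,0.005,0.0001],"rot":[0,0,0],"claw":0},
  {"linear":[-0.0014,0.0071,0.0002],"rot":[0,0,0],"claw":0},
  {"linear":[-0.0018,0.0092,0.0002],"rot":[0,0,0],"claw":0},
  {"linear":[-0.0022,0.0113,0.0003],"rot":[0,0,0],"claw":0},
  {"linear":[-0.0026,0.0134,0.0003],"rot":[0,0,0],"claw":0},
  {"linear":[-0.003,0.0154,0.0004],"rot":[0,0,0],"claw":0},
  {"linear":[-0.0032,0.0167,0.0004],"rot":[0,0,0],"claw":0},
  {"linear":[-0.0032,0.0167,0.0004],"rot":[0,0,0],"claw":0},
])

```text
time_s: 20.7
tool_pos: [0.5555, -0.124, 0.1389]
tool_rot: [-0.093, 0.996, -0.001, -0.001]
force: [-0.2, -0.9, 6.1]
opening: -0.002
```

```bash
python3 look.py 3
```

```text
20.7 [ 0.5555 -0.124   0.1389] [-0.22 -0.87  6.1 ]
```

View pics/k3.png

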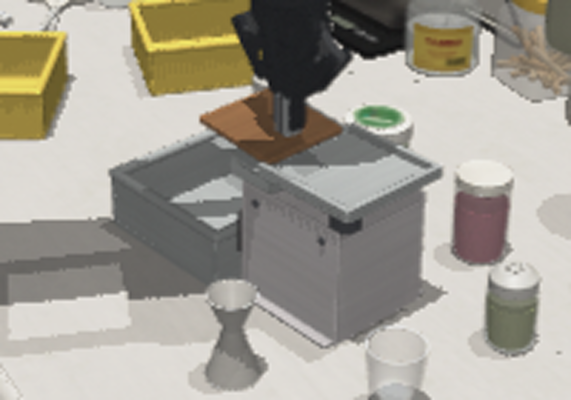

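View pics/wk3.png

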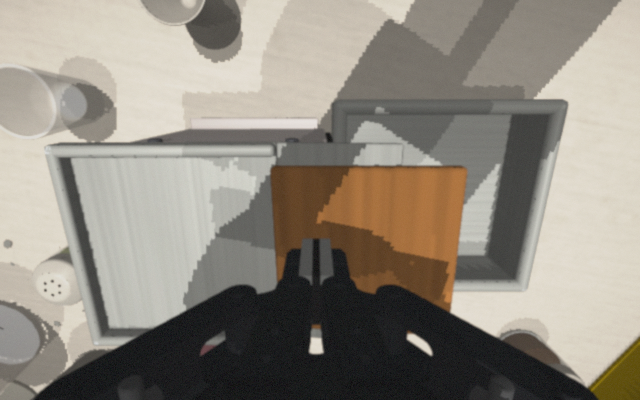

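Centre at about -92 mm and the rear edge is at the hinge. From the rise, the slope is about 0.11, so I'll climb at that rate now.

Emit:
apply_moves([
  {"linear":[-0.0002,0.001,0],"rot":[0,0,0],"claw":0},
  {"linear":[-0.0004,0.0022,0.0001],"rot":[0,0,0],"claw":0},
  {"linear":[-0.0007,0.0036,0.0002],"rot":[0,0,0],"claw":0},
  {"linear":[-0.001,0.005,0.0003],"rot":[0,0,0],"claw":0},
  {"linear":[-0.0012,0.0064,0.0004],"rot":[0,0,0],"claw":0},
  {"linear":[-0.0015,0.0078,0.0006],"rot":[0,0,0],"claw":0},
  {"linear":[-0.0018,0.0092,0.0007],"rot":[0,0,0],"claw":0},
  {"linear":[-0.0021,0.0106,0.0008],"rot":[0,0,0],"claw":0},
  {"linear":[-0.0023,0.0118,0.0009],"rot":[0,0,0],"claw":0},
  {"linear":[-0.0023,0.0118,0.0009],"rot":[0,0,0],"claw":0},
])

```text
time_s: 21.8
tool_pos: [0.5533, -0.1122, 0.14]
tool_rot: [-0.093, 0.996, -0.001, -0.0]
force: [1.8, -2.2, 6.3]
opening: 0.0
```

Emit:
apply_moves([
  {"linear":[-0.0002,0.001,0],"rot":[0,0,0],"claw":0},
  {"linear":[-0.0004,0.0022,0.0001],"rot":[0,0,0],"claw":0},
  {"linear":[-0.0007,0.0036,0.0002],"rot":[0,0,0],"claw":0},
  {"linear":[-0.001,0.0052,0.0004],"rot":[0,0,0],"claw":0},
  {"linear":[-0.0013,0.0068,0.0005],"rot":[0,0,0],"claw":0},
  {"linear":[-0.0016,0.0084,0.0007],"rot":[0,0,0],"claw":0},
  {"linear":[-0.0019,0.01,0.0008],"rot":[0,0,0],"claw":0},
  {"linear":[-0.0022,0.0116,0.001],"rot":[0,0,0],"claw":0},
  {"linear":[-0.0025,0.0128,0.0011],"rot":[0,0,0],"claw":0},
  {"linear":[-0.0025,0.0128,0.0011],"rot":[0,0,0],"claw":0},
])

```text
time_s: 22.8
tool_pos: [0.5509, -0.0993, 0.1413]
tool_rot: [-0.093, 0.996, -0.001, -0.0]
force: [0.7, -2.1, 6.1]
opening: 0.004
```

```bash
python3 look.py 4
```

```text
22.8 [ 0.5509 -0.0993  0.1413] [ 0.73 -2.15  6.07]
```

View pics/k4.png

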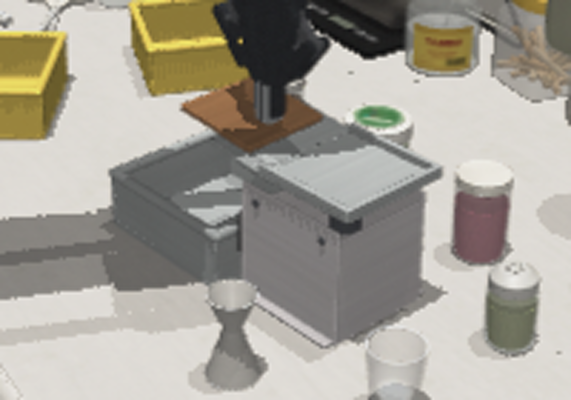

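View pics/wk4.png

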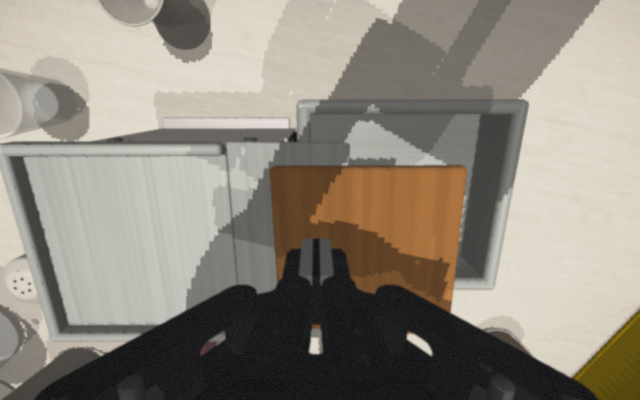

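The coaster centre is about 8 mm past the lip (lip at x≈350, coaster spanning 272–466 in the wrist view). A few millimetres more, then lift away fast.

Emit:
apply_moves([
  {"linear":[-0.0003,0.0014,0.0001],"rot":[0,0,0],"claw":0},
  {"linear":[-0.0006,0.003,0.0003],"rot":[0,0,0],"claw":0},
  {"linear":[-0.0007,0.0038,0.0004],"rot":[0,0,0],"claw":0},
  {"linear":[-0.0007,0.0038,0.0004],"rot":[0,0,0],"claw":0},
  {"linear":[-0.0007,0.0038,0.04],"rot":[0,0,0],"claw":0},
  {"linear":[-0.0007,0.0038,0.085],"rot":[0,0,0],"claw":0},
  {"linear":[-0.0007,0.0038,0.125],"rot":[0,0,0],"claw":0},
  {"linear":[-0.0007,0.0038,0.15],"rot":[0,0,0],"claw":0},
  {"linear":[-0.0007,0.0038,0.16],"rot":[0,0,0],"claw":0},
  {"linear":[-0.0007,0.0038,0.16],"rot":[0,0,0],"claw":0},
])

```text
time_s: 23.9
tool_pos: [0.5503, -0.0954, 0.3016]
tool_rot: [-0.093, 0.996, -0.001, 0.0]
force: [-0.2, 0.3, -0.8]
opening: 0.002
```

```bash
python3 look.py 5
```

```text
23.9 [ 0.5503 -0.0954  0.3016] [-0.24  0.33 -0.77]
```

View pics/k5.png

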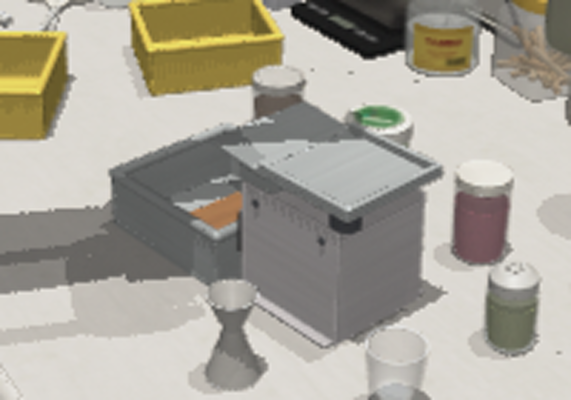

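View pics/wk5.png

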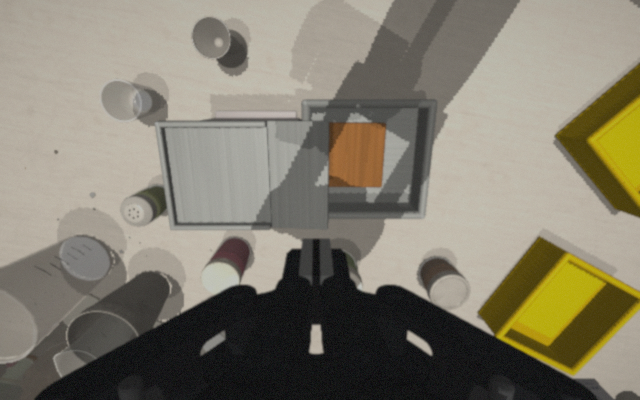

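The coaster lies in the tub, with its visible part at wrist (357,155). I'll check that the tub is still home.

```bash
python3 - <<'E'
import cv2
a=cv2.imread('pics/wk5.png')[85:245,145:465]
cv2.imwrite('pics/wk5c.png',cv2.resize(a,(800,400),interpolation=cv2.INTER_CUBIC))
E
```

```text
(no output)
```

View pics/wk5c.png

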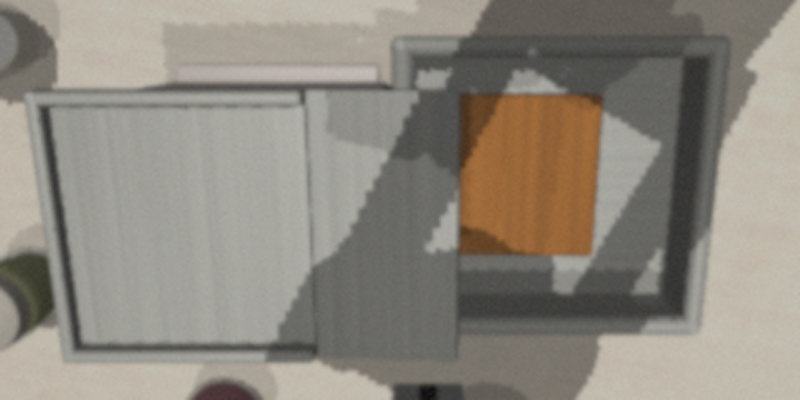

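```bash
python3 - <<'E' | tail -3
from m0 import *
p=cams.camera_params('wrist')
c=lambda L:np.array(L)/2.5+[145,85]-.3
w=onz(p,c([(27,92),(68,362),(303,91),(314,356)]),.138)
a,t,R,r=fit([(.056,-.056),(.056,.056),(-.05,-.056),(-.05,.056)],w);print('shelf',a,t,(r*1000).round(1).tolist())
tb=onz(p,c([(393,40),(728,38),(700,332)]),.06);a2,t2,R2,r2=fit([(.08,-.075),(-.08,-.075),(-.08,.075)],tb)
print('tub',a2-a,R.T@(t2-t),(r2*1000).round(1).tolist())
cc=onz(p,c([(603,97),(592,254)]),.011);print(((cc[:,:2]-t)@R).round(4))
E
```

```text
tub -0.00033961564916551445 [-0.15683162  0.00178662] [[0.7, 3.4], [2.1, -1.4], [-2.7, -1.9]]
[[-0.1893 -0.0418]
 [-0.188   0.0449]]
```

```bash
python3 - <<'E'
import cv2,numpy as np
g=lambda f:cv2.imread(f'pics/{f}.png',0).astype(np.float32)
a,b,o=g('sk4'),g('sk5'),g('scene0')
def sh(A,B,x,y,w,h):
    A=cv2.GaussianBlur(A[y:y+h,x:x+w],(0,0),.8);B=cv2.GaussianBlur(B[y:y+h,x:x+w],(0,0),.8)
    return np.round(cv2.phaseCorrelate(A,B,cv2.createHanningWindow((w,h),cv2.CV_32F))[0],2)
print('tub corner',sh(a,b,270,210,30,40),'tub near corner',sh(a,b,300,240,30,30))
for n,(x,y,w,h) in dict(jig=(305,260,34,50),shot=(362,280,34,40),pink=(393,220,32,46),shak=(405,258,28,38),green=(358,200,30,24),shelf=(325,230,65,55)).items(): print(n,sh(o,b,x,y,w,h))
E
```

```text
tub corner [-0.14  0.05] tub near corner [-0.9  -0.41]
jig [-0.02  0.07]
shot [-0.04  0.07]
pink [ 0.01 -0.01]
shak [0.07 0.1 ]
green [-0.23 -0.1 ]
shelf [-0.07 -0.58]
```

```bash
python3 -c "
from h import *
print(bot.job_done(), bot.observe()['time_s'])"
```

```text
the job is handed in; nothing more can be done
the job is handed in; nothing more can be done
```

The job is done and handed in at about 24 s of the 69 s allowed. The coaster lies flat in the steel tub, and the tub is under the lip.

- **Tub:** I pinched its far rim at 20 N, turned it square to the shelf and slid it in until the stop pushed back at about 16 N. Then I eased off, let go and lifted clear.
- **Coaster:** I pressed shut fingertips on its rear half and dragged it up the flap, which felt like a slope of about 0.1. Readings after each step were 5.5 to 6.7 N. I let go with its centre roughly 10 mm past the lip, and it dropped into the tub.

**Last checks:**
- The final wrist view puts the tub at about (-157, 2) mm in the shelf frame. Home is (-160, 0), and the measuring error is 2–3 mm. Its yaw against the shelf is 0.02°, and the lip was clear.
- Five of the six jars and glasses shifted less than 0.3 px in the scene image, and the glass pot was only seen in place.
- Two of these image comparisons disagreed:
  - The tub's near corner showed a 0.9 px shift before and after the drop, while its other corner showed 0.14 px.
  - The shelf patch showed 0.6 px.
  - I put both down to the arm's moving shadow.
- I did not press the tub against the stop again after the drop. That it still touches is inferred from the earlier contact and these measurements.

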